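# Put the sanding drums away with their table inserts

### The arm

A 6-joint arm with a two-finger parallel gripper is mounted at the origin on the work surface. World frame = base frame: x ahead of the robot, y to its left, z up, the work surface at z = 0. Lengths are in m, angles in rad, forces in N, time in s.
With the tool pointing down it reaches from about 0.25 to 0.775 m from the base axis. Payload 4 kg.
Tool frame: the origin (TCP) lies between the finger pads; the fingertips stand 14 mm ahead of it and the grasp point (between the pads) lies 5 mm behind it; z points along the fingers, y is the line along which they close (so a half turn about z gives the same grasp; the last joint's range is limited). The gripper opens to 85 mm and grips with 20 to 120 N. Pads are 22 mm wide; open, the fingers measure 114 mm over their backs; the gripper's body (76 mm by 85 mm) begins 54 mm behind the grasp point. The pads swing forward as they close: fully open they stand 13 mm farther back than shut.
Start: joints at [-1.384, 0.087, 1.371, -0, 1.684, -0.103], TCP at [0.157, -0.527, 0.245] pointing down, gripper open.
Joint ranges: [-3.1, 3.1], [-0.76, 2.03], [0.27, 2.55], [-1.08, 4.22], [0.17, 2.65], [-2.57, 2.57]. Speed limits (rad/s): [2.79, 2.79, 3.14, 3.14, 3.14, 3.14].

### API

Orientations are given as a unit quaternion [w, x, y, z].
In Python, from plant import env, vision, finder gives the robot as it stands.
- The arm moves only by the tool send_rows, never from a script. Its argument "moves" is a list that holds one entry, the list of rows, each a list of 7 numbers: the turn, a rotation vector about the tool's x, y, z in degrees, then the shift along the tool's x, y, z in mm, then the finger opening in mm, from 0 to 85.4. In form: [[[wx, wy, wz, dx, dy, dz, jaw], ...]]. A call has 1 to 5 rows; each row is the pose to reach, as a shift and turn from the pose commanded when the call began, along the tool's axes at that moment; what a row does not reach only later rows make up. A row lasts 1/10 s, in which the tool goes at most 50 mm and 8.59 degrees, less where a joint would pass 70% of its speed; a pose out of reach is approached as far as the arm can. A call with a gripper value outside its range is refused whole. The fingers move at their own pace and stop on an object; the grip force is fixed at half the most. Time passes only in rows, so rows that repeat a pose let the fingers close. It gives the time, the measured TCP pose, the force, the opening and the grip force at its end, in the units of the state.
- env.state(): the state, without advancing time (a new reading comes with each control period).
- vision.capture(name): name is "side" or "top"; returns a dict with "image" (400x640x3 uint8, red, green, blue), "depth" (400x640 float32, m along the optical axis (not along the pixel's ray), 0 where there is no reading), "K" (3x3 intrinsics, pixels), "rvec" (rotation vector, rad) and "tvec" (3), from world to camera coordinates, as OpenCV has them. Camera axes: x right, y down, z forward; pixel columns grow to the right and rows downward; lengths in m; the calibration is good to about 2 mm. A picture is of the moment at which its call begins.
- env.hand_in(): hands the job in; it is judged then, once.
Trained networks look in the newest picture that a camera, given by its name, has taken for a name from the list of things; names that differ only in an ending like _2 or _b are one class to them, and where a whole thing is asked for, a point or a joint stands for the part that bears it (a point fixed in the world has none). Each returns a list of dicts, best first, with "confidence" (0 to 1); they miss things now and then, are a little off and sometimes report something else, mostly with a low value. They report only what shows in the picture. A call takes as long as a camera call. They do not tell look-alikes from the thing itself.
- finder.look_for(camera, query): "at" ([column, row] in pixels, amid what is visible of it).
- finder.outline_of(camera, query): "region" (400x640 bool, what is visible of it) and "at" ([column, row] in pixels, amid what is visible of it).
The state is a dict: "time_s": time; "joint_pos": joint angles; "joint_velocities": joint speeds; "tau": joint torques, N m; "ee_pos": TCP position; "orientation": TCP orientation; "force": force on the tool from outside, world axes, zero at the start; "moment": the same for the moment, N m; "width": opening from 0.0 (shut) to 1.0 (fully open); "grip_force": force on a finger pad.
Only numpy, scipy, OpenCV 4.12 (cv2) and the standard library are available. Lean on these libraries where they do the work, as an engineer would, in place of code of your own. Each camera call takes 0.05 s, during which the arm holds its last target. There are 200 camera calls.

### The job

The four spindle-sander drums stand in a row on the pins of the drum rack. Move them to the storage tray so that they stand there in the same order as the table inserts already lying in it: each drum upright inside the hole of its own insert (the one whose hole is just a little wider than the drum), on the tray floor. Don't let any drum fall over on the way.

Things in the scene. Friction and masses are not known exactly. Their poses are not given: they have to be found in the camera images.
- drum_26: the slimmest of the four sanding drums: an upright cylinder 26 mm in diameter and 114 mm high, black rubber with a brown abrasive sleeve, and a 13 mm bore along its axis that starts on a rack pin. Loose, 0.08 kg give or take a third. Its origin is the centre of its underside, z up along its axis.
- drum_38: the second slimmest of the four sanding drums: an upright cylinder 38 mm in diameter and 114 mm high, black rubber with a brown abrasive sleeve, and a 13 mm bore along its axis that starts on a rack pin. Loose, 0.14 kg give or take a third. Its origin is the centre of its underside, z up along its axis.
- drum_51: the second thickest of the four sanding drums: an upright cylinder 51 mm in diameter and 114 mm high, black rubber with a brown abrasive sleeve, and a 13 mm bore along its axis that starts on a rack pin. Loose, 0.24 kg give or take a third. Its origin is the centre of its underside, z up along its axis.
- drum_64: the thickest of the four sanding drums: an upright cylinder 64 mm in diameter and 114 mm high, black rubber with a brown abrasive sleeve, and a 13 mm bore along its axis that starts on a rack pin. Loose, 0.36 kg give or take a third. Its origin is the centre of its underside, z up along its axis.
- insert_26: the table insert that belongs to the 26 mm drum: a flat aluminium ring lying in the tray, outside 92 mm, 6 mm thick, with a 40 mm round hole (14 mm wider than its drum). Fixed. Its origin is the centre of its underside, which lies on the tray floor; x across the tray, y along it. The tray floor shows through the hole.
- insert_38: the table insert that belongs to the 38 mm drum: a flat aluminium ring lying in the tray, outside 92 mm, 6 mm thick, with a 52 mm round hole (14 mm wider than its drum). Fixed. Its origin is the centre of its underside, which lies on the tray floor; x across the tray, y along it. The tray floor shows through the hole.
- insert_51: the table insert that belongs to the 51 mm drum: a flat aluminium ring lying in the tray, outside 92 mm, 6 mm thick, with a 65 mm round hole (14 mm wider than its drum). Fixed. Its origin is the centre of its underside, which lies on the tray floor; x across the tray, y along it. The tray floor shows through the hole.
- insert_64: the table insert that belongs to the 64 mm drum: a flat aluminium ring lying in the tray, outside 92 mm, 6 mm thick, with a 78 mm round hole (14 mm wider than its drum). Fixed. Its origin is the centre of its underside, which lies on the tray floor; x across the tray, y along it. The tray floor shows through the hole.
- rack: drum rack, fixed: grey-painted board 80 mm deep (x), 440 mm long (y -190 to 250), 18 mm thick, with four 8 mm steel pins at x = 0, y = 141, 47, -47, -141 mm that rise 22 mm above it. The drums stand on the board, one per pin, in any order; a spindle nut lies at y = 220. Origin on the bench under the middle of the pins. Nearer than the tray or farther.
- tray: storage tray, fixed: plywood board 100 mm deep (x), 400 mm long (y), its floor 12 mm above the bench, with a 22 mm high lip at either end and none along the sides. The four inserts lie on it in one row at x = 0, y = 141, 47, -47, -141 mm, in any order. Origin on the bench under its middle.
Not all that is in view belongs to the job. What is shaped like the drum_26 but orange or purple is not meant.

How it is judged:
At the end, for the whole second after the job is handed in: Every drum stands still on the tray floor inside the hole of its own insert: its axis within 10 mm of the insert's centre, its underside within 3 mm of the tray floor and not resting on the ring, upright within 0.05 rad (3 degrees) (horizontal distance between drum_26 and insert_26 below 0.01 m and z of drum_26 in the frame of insert_26 between -0.003 and 0.003 m and angle between each of drum_26, drum_38, drum_51, drum_64's own z axis and vertical below 0.05 rad and linear speed of each of drum_26, drum_38, drum_51, drum_64 below 0.02 m/s and angular speed of each of drum_26, drum_38, drum_51, drum_64 below 0.1 rad/s and horizontal distance between drum_38 and insert_38 below 0.01 m and z of drum_38 in the frame of insert_38 between -0.003 and 0.003 m and horizontal distance between drum_51 and insert_51 below 0.01 m and z of drum_51 in the frame of insert_51 between -0.003 and 0.003 m and horizontal distance between drum_64 and insert_64 below 0.01 m and z of drum_64 in the frame of insert_64 between -0.003 and 0.003 m); the robot touches nothing.
It fails at once if a drum is knocked over or laid on its side (tilted more than about 45 degrees) (angle between any of drum_26, drum_38, drum_51, drum_64's own z axis and vertical above 0.8 rad).
It also fails if it takes over 86 s, if anything falls off the work surface, if the arm or the gripper's body presses on something with over 40 N, if the wrist force passes 120 N, or if a joint passes its speed limit or range.

## Working session

There is one attempt and no reset: what is moved stays moved. The work goes in short steps, Python scripts to look and compute and a tool call to move; the robot and the scene stay as the last step left them, time stands still between calls to the robot, and variables do not carry over. Pictures are saved under pics/ and viewed, at most 14 in all, crops included, and the job is handed in when it is done.

Besides the shell and the picture viewer there is one more tool, called as name([rows], argument=value, ...), one row to a line, values as JSON. send_rows: Moves the arm, as the interface text tells. Its arguments: {"type":"object","properties":{"moves":{"type":"array","items":{"type":"array","items":{"type":"array","items":{"type":"number"}}}}},"required":["moves"]}

```bash
ls; mkdir -p pics; python3 - <<'E'
from plant import env, vision, finder
import cv2,numpy as np
s=env.state();print({k:np.round(v,3).tolist() for k,v in s.items()})
for n in("side","top"):
    c=vision.capture(n);cv2.imwrite(f"pics/{n}0.png",c["image"][:,:,::-1]);np.savez(f"{n}0.npz",**c)
    print(n,c["K"].tolist(),c["rvec"],c["tvec"])
    for q in["drum_26","drum_38","drum_51","drum_64","insert_26","insert_38","insert_51","insert_64","rack","tray"]:
        print(q,[(np.round(d["at"]).tolist(),round(d["confidence"],2)) for d in finder.look_for(n,q)])
E
```

```text
pics
{'time_s': 0.0, 'joint_pos': [-1.384, 0.088, 1.372, 0.0, 1.684, -0.103], 'joint_velocities': [-0.0, 0.001, -0.001, -0.001, -0.0, -0.001], 'tau': [-0.001, -35.187, -31.328, -0.0, 0.011, -0.0], 'ee_pos': [0.157, -0.527, 0.244], 'orientation': [-0.001, 0.99, 0.144, -0.0], 'force': [0.48, 0.247, 0.538], 'moment': [-0.07, 0.004, -0.019], 'grip_force': 0.0, 'width': 0.998}
side [[395.7751617129153, 0.0, 323.9793110988796], [0.0, 395.7751617129153, 198.73918043597843], [0.0, 0.0, 1.0]] [ 2.27393449 -0.28289737  0.14356277] [-0.58410759  0.16538834  0.68950519]
drum_26 [([342.0, 189.0], 0.92), ([328.0, 127.0], 0.83), ([390.0, 255.0], 0.79), ([324.0, 167.0], 0.66), ([360.0, 133.0], 0.58), ([365.0, 223.0], 0.57), ([249.0, 243.0], 0.31)]
drum_38 [([342.0, 189.0], 0.92), ([328.0, 127.0], 0.83), ([390.0, 255.0], 0.79), ([324.0, 167.0], 0.66), ([360.0, 133.0], 0.58), ([365.0, 223.0], 0.57), ([249.0, 243.0], 0.31)]
drum_51 [([342.0, 189.0], 0.92), ([328.0, 127.0], 0.83), ([390.0, 255.0], 0.79), ([324.0, 167.0], 0.66), ([360.0, 133.0], 0.58), ([365.0, 223.0], 0.57), ([249.0, 243.0], 0.31)]
drum
[... 1365 characters left out ...]
.0], 0.69), ([313.0, 173.0], 0.63), ([298.0, 248.0], 0.52), ([298.0, 186.0], 0.19)]
drum_64 [([398.0, 162.0], 0.92), ([354.0, 169.0], 0.91), ([206.0, 166.0], 0.77), ([225.0, 132.0], 0.75), ([271.0, 177.0], 0.69), ([313.0, 173.0], 0.63), ([298.0, 248.0], 0.52), ([298.0, 186.0], 0.19)]
insert_26 [([334.0, 256.0], 0.93), ([244.0, 279.0], 0.75), ([382.0, 260.0], 0.61)]
insert_38 [([334.0, 256.0], 0.93), ([244.0, 279.0], 0.75), ([382.0, 260.0], 0.61)]
insert_51 [([334.0, 256.0], 0.93), ([244.0, 279.0], 0.75), ([382.0, 260.0], 0.61)]
insert_64 [([334.0, 256.0], 0.93), ([244.0, 279.0], 0.75), ([382.0, 260.0], 0.61)]
rack [([297.0, 185.0], 0.57), ([285.0, 251.0], 0.49)]
tray [([300.0, 268.0], 0.75)]
```

View pics/side0.png

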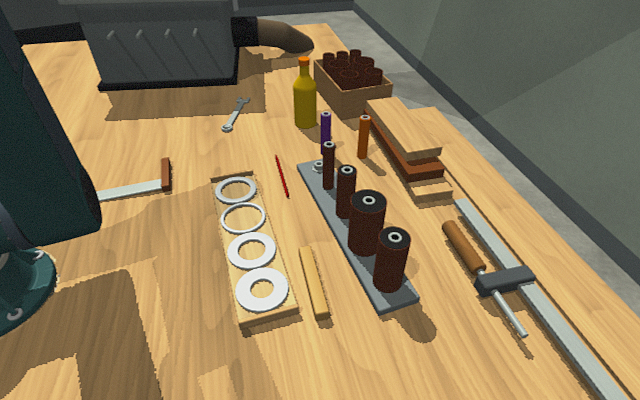

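View pics/top0.png

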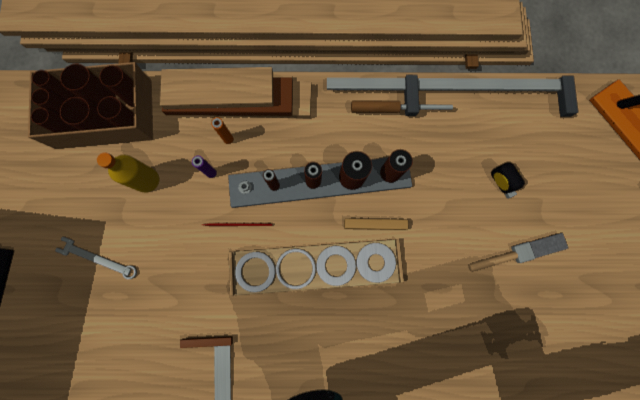

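The drums stand on the rack, from +y (left in the top view) to -y, as 26, 38, 64, 51 at px (269,178), (313,174), (355,168), (400,161). The inserts, left to right, are 51, 64, 38, 26 at (255,272), (296,269), (336,266), (377,263). The purple and orange look-alikes at (204,167) and (222,131) are not part of the job. Next I'll measure positions from both views' depth.

```bash
cat > h.py <<'E'
import numpy as np,cv2
def cloud(c):
    R=cv2.Rodrigues(c["rvec"])[0];d=c["depth"];v,u=np.mgrid[:400,:640]
    p=np.stack([u,v,np.ones_like(u)],-1)@np.linalg.inv(c["K"]).T*d[...,None]
    P=(p-np.ravel(c["tvec"]))@R; P[d==0]=np.nan
    return P
E
python3 - <<'E'
from h import *
for n in("top","side"):
    c=np.load(n+"0.npz");P=cloud(c);z=P[...,2];im=c["image"].astype(int)
    print(n,"bench z",np.nanmedian(z[330:380,120:170] if n=="top" else z[350:390,300:330]))
    x,y=P[...,0],P[...,1]
    m=(z>.12)&(z<.145)&(x>.25)&(x<.75)&(abs(y)<.4)
    k,l,st,ct=cv2.connectedComponentsWithStats(m.astype(np.uint8))
    for i in range(1,k):
        if st[i,4]<15: continue
        q=P[l==i]; (cx,cy),r=cv2.minEnclosingCircle(q[:,:2].astype(np.float32))
        print("top",ct[i].round(),"n",st[i,4],"circ",round(cx,4),round(cy,4),"d",round(2*r,4),"mean",q.mean(0).round(4),"zmed",np.median(q[:,2]).round(4))
    w=(im.min(-1)>165)&(z>0.0)&(z<.03)&(x>.25)&(x<.75)
    k,l,st,ct=cv2.connectedComponentsWithStats(w.astype(np.uint8))
    R=cv2.Rodrigues(c["rvec"])[0]
    for i in range(1,k):
        if st[i,4]<100: continue
        q=P[l==i]; zz=.018
        (cx,cy),r=cv2.minEnclosingCircle(q[:,:2].astype(np.float32))
        A=np.c_[q[:,:2]]; ce=np.array([cx,cy]); rr=np.hypot(*(A-ce).T)
        print("ins",ct[i].round(),"n",st[i,4],"c",round(cx,4),round(cy,4),"D",round(2*r,4),"hole",round(2*np.percentile(rr,2),4),"z",np.median(q[:,2]).round(4))
    for nm,(zl,zh),(a,b,e,f) in(("rack",(.012,.024),(0,0,0,0)),):
        m=(z>zl)&(z<zh)&(im.max(-1)-im.min(-1)<35)&(im.mean(-1)<150)&(x>.3)&(x<.75)&(abs(y)<.4)
        k,l,st,ct=cv2.connectedComponentsWithStats(m.astype(np.uint8))
        i=1+np.argmax(st[1:,4]);q=P[l==i];print("rack",cv2.minAreaRect(q[:,:2].astype(np.float32)),np.median(q[:,2]))
E
```

```text
top bench z -0.0005501764624981629
top [400. 160.] n 448 circ 0.676 -0.1536 d 0.0513 mean [ 0.675  -0.1529  0.1301] zmed 0.1305
top [357. 165.] n 691 circ 0.6655 -0.0602 d 0.0645 mean [ 0.664  -0.0598  0.1302] zmed 0.1305
top [313. 170.] n 240 circ 0.6546 0.0328 d 0.0386 mean [0.6538 0.0328 0.13  ] zmed 0.1304
top [269. 175.] n 109 circ 0.644 0.1262 d 0.0264 mean [0.6432 0.1258 0.1296] zmed 0.1303
rack ((0.656488299369812, 0.01582840085029602), (0.0805748850107193, 0.43975862860679626), 6.454809188842773) 0.01740807955341122
side bench z -8.325975758015957e-05
top [328. 146.] n 119 circ 0.6417 0.1237 d 0.0268 mean [0.6417 0.1208 0.1284] zmed 0.1295
top [346. 172.] n 265 circ 0.6539 0.0309 d 0.0397 mean [0.6522 0.0269 0.1291] zmed 0.1304
top [368. 203.] n 846 circ 0.6646 -0.0625 d 0.0662 mean [ 0.6627 -0.0668  0.1297] zmed 0.1307
top [394. 240.] n 733 circ 0.6762 -0.1553 d 0.0531 mean [ 0.6736 -0.1589  0.1296] zmed 0.1305
ins [235. 189.] n 354 c 0.4409 0.1655 D 0.0909 hole 0.0664 z 0.0182
ins [154. 184.] n 109 c 0.2645 0.2361 D 0.0401 hole 0.0064 z 0.0101
ins [242. 218.] n 263 c 0.449 0.0732 D 0.0946 hole 0.0767 z 0.018
ins [251. 250.] n 911 c 0.4557 -0.0199 D 0.0949 hole 0.0519 z 0.018
ins [261. 289.] n 1445 c 0.4622 -0.1131 D 0.0957 hole 0.0407 z 0.0179
rack ((0.6544279456138611, 0.013051435351371765), (0.08002834767103195, 0.4387344717979431), 6.977116584777832) 0.01781178214894997
```

```bash
python3 - <<'E'
from h import *
c=np.load("top0.npz");P=cloud(c);z=P[...,2];im=c["image"].astype(int);x,y=P[...,0],P[...,1]
m=(z>.0145)&(z<.024)&(im.max(-1)-im.min(-1)<25)&(im.mean(-1)>120)&(x>.38)&(x<.52)&(abs(y)<.25)
k,l,st,ct=cv2.connectedComponentsWithStats(m.astype(np.uint8),connectivity=4)
for i in range(1,k):
    if st[i,4]<60: continue
    q=P[l==i];(cx,cy),r=cv2.minEnclosingCircle(q[:,:2].astype(np.float32));rr=np.hypot(*(q[:,:2]-[cx,cy]).T)
    print(ct[i].round(),st[i,4],round(cx,4),round(cy,4),round(2*r,4),"hole",2*np.percentile(rr,2).round(4))
for n,R in(("top",range(0,1)),("side",range(0,1))):
    c=np.load(n+"0.npz");P=cloud(c);z=P[...,2];x,y=P[...,0],P[...,1]
    m=(z>.008)&(z<.03)&(x>.36)&(x<.55)&(abs(y-.03)<.24)
    k,l,st,ct=cv2.connectedComponentsWithStats(m.astype(np.uint8))
    i=1+np.argmax(st[1:,4]);q=P[l==i];print("tray",cv2.minAreaRect(q[:,:2].astype(np.float32)))
E
```

```text
[376. 262.] 929 0.4612 -0.1134 0.0911 hole 0.0424
[336. 265.] 773 0.4545 -0.0199 0.0904 hole 0.0538
[287. 261.] 130 0.4485 0.0753 0.0894 hole 0.0774
[254. 272.] 471 0.4408 0.1685 0.089 hole 0.068
[306. 276.] 129 0.4417 0.0649 0.0861 hole 0.0586
tray ((0.451619029045105, 0.026567652821540833), (0.10007751733064651, 0.40073779225349426), 4.158137321472168)
tray ((0.4506341516971588, 0.026047810912132263), (0.10006111115217209, 0.40385425090789795), 4.2762064933776855)
```

send_rows([
  [[0,0,-7.3,30,-10,0,85],[0,0,-14.7,60,-20,0,85],[0,0,-22,90,-30,0,85],[0,0,-29.4,120,-40,0,85],[0,0,-36.7,150,-50,0,85]],
])

```text
time_s: 1.6
ee_pos: [0.2875, -0.4355, 0.2454]
orientation: [0.0, 0.893, 0.451, -0.0]
force: [0.2, -0.8, 0.0]
width: 0.995
grip_force: 0.0
```

send_rows([
  [[0,0,-7.3,0,0,0,85],[0,0,-14.7,0,0,0,85],[0,0,-22,0,0,0,85],[0,0,-29.4,0,0,0,85],[0,0,-36.7,0,0,0,85]],
])

```text
time_s: 2.1
ee_pos: [0.2867, -0.4362, 0.2454]
orientation: [0.0, 0.705, 0.709, -0.0]
force: [-0.9, -0.9, -0.6]
width: 0.997
grip_force: 0.0
```

send_rows([
  [[0,0,0,0,0,0,85],[0,0,0,0,0,0,85]],
])

```text
time_s: 2.3
ee_pos: [0.2866, -0.4363, 0.2454]
orientation: [0.0, 0.708, 0.706, -0.0]
force: [-0.4, -0.1, -0.1]
width: 1.002
grip_force: 0.0
```

send_rows([
  [[0,0,0,26,35,0,85],[0,0,0,52,70,0,85],[0,0,0,78,105,0,85],[0,0,0,104,140,0,85],[0,0,0,130,175,0,85]],
])

```text
time_s: 2.8
ee_pos: [0.4628, -0.3052, 0.2455]
orientation: [0.0, 0.708, 0.706, -0.0]
force: [0.9, -0.7, 0.2]
width: 0.991
grip_force: 0.0
```

send_rows([
  [[0,0,0,26,35,0,85],[0,0,0,52,70,0,85],[0,0,0,78,105,0,85],[0,0,0,104,140,0,85],[0,0,0,130,175,0,85]],
])

```text
time_s: 3.3
ee_pos: [0.6379, -0.1751, 0.2453]
orientation: [0.0, 0.708, 0.706, -0.0]
force: [1.1, -0.4, 0.7]
width: 0.996
grip_force: 0.0
```

send_rows([
  [[0,0,0,10,19,0,85],[0,0,0,22,39,0,85],[0,0,0,22,39,0,85],[0,0,0,22,39,0,85]],
])

```text
time_s: 3.7
ee_pos: [0.6756, -0.1541, 0.2446]
orientation: [-0.0, 0.707, 0.707, -0.001]
force: [0.8, -0.5, -0.1]
width: 0.994
grip_force: 0.0
```

send_rows([
  [[0,0,0,0,0,37,85],[0,0,0,0,0,74,85],[0,0,0,0,0,111,85],[0,0,0,0,0,135,85],[0,0,0,0,0,148,85]],
])

```text
time_s: 4.2
ee_pos: [0.6732, -0.1549, 0.0941]
orientation: [-0.002, 0.708, 0.706, -0.001]
force: [0.1, -0.3, 0.2]
width: 0.992
grip_force: 0.0
```

send_rows([
  [[0,0,0,0,0,0,60],[0,0,0,0,0,0,45],[0,0,0,0,0,0,40],[0,0,0,0,0,0,40],[0,0,0,0,0,0,40]],
])

```text
time_s: 4.7
ee_pos: [0.6768, -0.1548, 0.1002]
orientation: [0.002, 0.707, 0.707, 0.001]
force: [-0.7, -0.2, 5.0]
width: 0.584
grip_force: 62.4
```

send_rows([
  [[0,0,0,0,0,0,40],[0,0,0,0,0,0,40],[0,0,0,0,0,0,40]],
])

```text
time_s: 5.0
ee_pos: [0.6768, -0.1549, 0.1002]
orientation: [0.002, 0.707, 0.707, 0.001]
force: [-1.9, -0.8, 5.9]
width: 0.587
grip_force: 62.4
```

send_rows([
  [[0,0,0,0,0,-10,40],[0,0,0,0,0,-30,40],[0,0,0,0,0,-60,40],[0,0,0,0,0,-90,40],[0,0,0,0,0,-115,40]],
])

```text
time_s: 5.5
ee_pos: [0.6756, -0.154, 0.2137]
orientation: [-0.0, 0.707, 0.707, 0.0]
force: [-0.2, 0.3, -2.7]
width: 0.585
grip_force: 63.2
```

send_rows([
  [[0,0,0,0,0,-15,40],[0,0,0,0,0,-20,40],[0,0,0,0,0,-20,40]],
])

```text
time_s: 5.8
ee_pos: [0.6756, -0.1542, 0.2322]
orientation: [-0.0, 0.707, 0.707, -0.0]
force: [-0.4, -0.3, -3.1]
width: 0.583
grip_force: 63.3
```

send_rows([
  [[0,0,0,15,-10,0,40],[0,0,0,45,-33,0,40],[0,0,0,80,-58,0,40],[0,0,0,115,-84,0,40],[0,0,0,150,-110,0,40]],
])

```text
time_s: 6.3
ee_pos: [0.5635, -0.003, 0.2294]
orientation: [-0.002, 0.707, 0.707, -0.001]
force: [-0.3, 1.1, -1.9]
width: 0.584
grip_force: 63.3
```

send_rows([
  [[0,0,0,35,-26,0,40],[0,0,0,70,-51,0,40],[0,0,0,105,-76,0,40],[0,0,0,140,-102,0,40],[0,0,0,160,-117,0,40]],
])

```text
time_s: 6.8
ee_pos: [0.4456, 0.1577, 0.2301]
orientation: [-0.002, 0.706, 0.708, -0.002]
force: [0.1, -0.1, -2.3]
width: 0.585
grip_force: 63.3
```

send_rows([
  [[0,0,0,8,-5,0,40],[0,0,0,12,-8,0,40],[0,0,0,12,-8,0,40],[0,0,0,12,-8,0,40]],
])

```text
time_s: 7.2
ee_pos: [0.4411, 0.1669, 0.2317]
orientation: [0.0, 0.708, 0.707, -0.001]
force: [-0.1, 0.9, -3.2]
width: 0.586
grip_force: 63.3
```

send_rows([
  [[0,0,0,0,0,25,40],[0,0,0,0,0,50,40],[0,0,0,0,0,75,40],[0,0,0,0,0,95,40],[0,0,0,0,0,100,40]],
])

```text
time_s: 7.7
ee_pos: [0.4394, 0.1663, 0.1292]
orientation: [-0.001, 0.708, 0.706, -0.003]
force: [0.1, 0.6, -2.0]
width: 0.587
grip_force: 63.4
```

```bash
cat >> h.py <<'E'
def tops(n,name=None,lo=.1,hi=.25):
    "drum tops (z band lo..hi) over rack/tray seen by camera n"
    from plant import vision
    c=vision.capture(n);P=cloud(c);x,y,z=P[...,0],P[...,1],P[...,2]
    if name: cv2.imwrite(f"pics/{name}.png",c["image"][:,:,::-1])
    m=(z>lo)&(z<hi)&(x>.36)&(x<.75)&(abs(y)<.25)
    k,l,st,ct=cv2.connectedComponentsWithStats(m.astype(np.uint8))
    for i in range(1,k):
        if st[i,4]<15: continue
        q=P[l==i];q=q[q[:,2]>np.percentile(q[:,2],95)-.006];(cx,cy),r=cv2.minEnclosingCircle(q[:,:2].astype(np.float32))
        print(n,ct[i].round(),st[i,4],"c",round(cx,4),round(cy,4),"d",round(2*r,4),"z",q[:,2].max().round(4))
E
python3 - <<'E'
from h import *
tops("side","s1");tops("top","t1")
E
```

```text
side [223. 127.] 2995 c 0.4402 0.1628 d 0.0797 z 0.25
side [328. 150.] 218 c 0.6423 0.1233 d 0.0273 z 0.133
side [346. 176.] 427 c 0.6539 0.0308 d 0.0392 z 0.1336
side [367. 207.] 1142 c 0.6646 -0.0622 d 0.0651 z 0.1334
top [356. 166.] 771 c 0.6655 -0.0604 d 0.0643 z 0.1353
top [313. 171.] 289 c 0.6551 0.0329 d 0.0386 z 0.1339
top [269. 176.] 151 c 0.6441 0.1262 d 0.0266 z 0.1338
top [246. 242.] 61 c 0.502 0.1585 d 0.0128 z 0.2232
top [257. 271.] 81 c 0.452 0.1327 d 0.0232 z 0.2488
top [230. 311.] 17 c 0.3794 0.1763 d 0.0089 z 0.2253
```

View pics/s1.png

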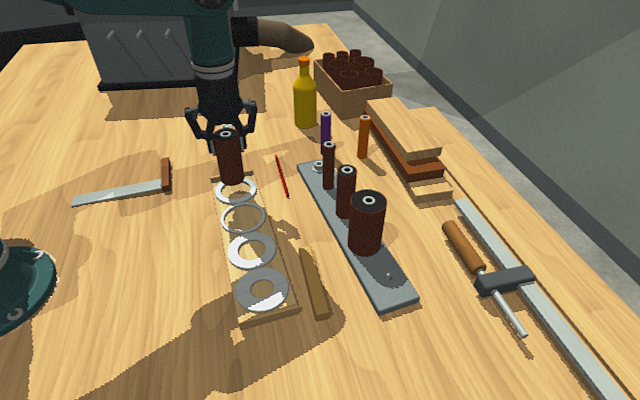

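The picture shows drum 51 held upright over the far insert, its foot near (232,183), and the other three drums undisturbed. Next I'll measure the held drum's axis and underside.

```bash
cat >> h.py <<'E'
def axis(n,tcp,r,zlo,zhi,reach=.045):
    "fit a vertical cylinder of radius r near tcp in the z band; two sections give the lean; also lowest point"
    from plant import vision
    from scipy.optimize import least_squares
    P=cloud(vision.capture(n)).reshape(-1,3);P=P[~np.isnan(P[:,0])]
    P=P[np.hypot(P[:,0]-tcp[0],P[:,1]-tcp[1])<reach]
    zm=(zlo+zhi)/2
    for a,b in((zlo,zm),(zm,zhi)):
        q=P[(P[:,2]>a)&(P[:,2]<b)]
        s=least_squares(lambda p:np.hypot(q[:,0]-p[0],q[:,1]-p[1])-r,tcp[:2],loss="soft_l1",f_scale=.001)
        print(n,"z",round(a,3),round(b,3),"n",len(q),"axis",s.x.round(4),"rms",np.sqrt(np.mean(s.fun**2)).round(4))
    q=P[P[:,2]>.024]
    h=np.histogram(q[:,2],np.arange(.024,.1,.004))[0];print("hist from .024 by .004",h)
E
python3 - <<'E'
from h import *
axis("side",(.441,.167),.0255,.06,.11)
E
```

```text
side z 0.06 0.085 n 235 axis [0.4395 0.1675] rms 0.001
side z 0.085 0.11 n 240 axis [0.4397 0.1675] rms 0.001
hist from .024 by .004 [ 0  0  0  0  0  0 14 30 34 41 35 34 38 38 34 41 39 43 33]
```

send_rows([
  [[0,0,0,0,0,12,40],[0,0,0,0,0,24,40],[0,0,0,0,0,32,40],[0,0,0,0,0,36,40],[0,0,0,0,0,36,40]],
])

```text
time_s: 8.35
ee_pos: [0.4399, 0.1676, 0.0952]
orientation: [-0.0, 0.707, 0.707, -0.001]
force: [-0.2, 0.6, -2.0]
width: 0.583
grip_force: 63.4
```

send_rows([
  [[0,0,0,0,0,0,40],[0,0,0,0,0,0,40]],
])

```text
time_s: 8.55
ee_pos: [0.441, 0.1678, 0.0968]
orientation: [0.0, 0.707, 0.707, 0.0]
force: [0.2, 0.0, -2.2]
width: 0.587
grip_force: 63.4
```

send_rows([
  [[0,0,0,0,0,2,40],[0,0,0,0,0,2,40],[0,0,0,0,0,2,55],[0,0,0,0,0,2,70],[0,0,0,0,0,2,85]],
])

```text
time_s: 9.05
ee_pos: [0.441, 0.1678, 0.0948]
orientation: [0.0, 0.707, 0.707, 0.0]
force: [-0.5, -0.1, 0.5]
width: 0.953
grip_force: 0.0
```

send_rows([
  [[0,0,0,0,0,0,85],[0,0,0,0,0,0,85],[0,0,0,0,0,-20,85],[0,0,0,0,0,-60,85],[0,0,0,0,0,-100,85]],
])

```text
time_s: 9.55
ee_pos: [0.4398, 0.1675, 0.1945]
orientation: [-0.001, 0.707, 0.707, -0.001]
force: [0.1, -0.2, -0.0]
width: 0.999
grip_force: 0.0
```

send_rows([
  [[0,0,0,-32,31,0,85],[0,0,0,-64,62,0,85],[0,0,0,-96,93,0,85],[0,0,0,-128,124,0,85],[0,0,0,-160,155,0,85]],
])

```text
time_s: 10.05
ee_pos: [0.5967, 0.0063, 0.1943]
orientation: [0.0, 0.707, 0.707, 0.0]
force: [-0.5, 1.1, 0.8]
width: 1.003
grip_force: 0.0
```

send_rows([
  [[0,0,0,-32,32,0,85],[0,0,0,-60,60,0,85],[0,0,0,-69,69,0,85],[0,0,0,-69,69,0,85],[0,0,0,-69,69,0,85]],
])

```text
time_s: 10.55
ee_pos: [0.664, -0.0605, 0.194]
orientation: [-0.001, 0.707, 0.707, -0.0]
force: [0.3, 0.1, -0.1]
width: 1.0
grip_force: 0.0
```

```bash
python3 - <<'E'
from h import *
from plant import env
print(env.state()["ee_pos"])
tops("side","s2",.09,.14);tops("top","t2",.09,.14)
E
```

```text
[ 0.6640307  -0.06046701  0.19404393]
side [326. 155.] 146 c 0.6382 0.1242 d 0.021 z 0.1331
side [228. 155.] 607 c 0.439 0.1667 d 0.0526 z 0.1274
side [346. 181.] 373 c 0.6538 0.0308 d 0.0382 z 0.1329
side [367. 209.] 1288 c 0.6648 -0.0622 d 0.0659 z 0.1336
top [350. 168.] 335 c 0.6638 -0.0512 d 0.0605 z 0.1345
top [313. 171.] 305 c 0.6549 0.033 d 0.0383 z 0.1349
top [270. 176.] 168 c 0.6442 0.1259 d 0.0262 z 0.1342
top [247. 273.] 551 c 0.4403 0.1688 d 0.0512 z 0.1284
```

View pics/t2.png

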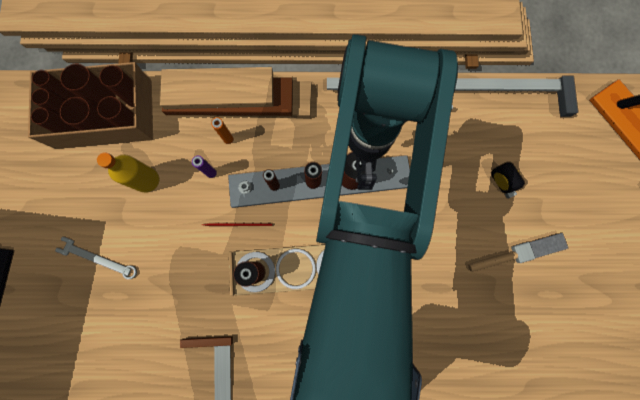

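Drum 51 stands upright in its insert, top at (246,272), 1–2 mm off centre. The gripper is now over drum 64 at about (355,170).

send_rows([
  [[0,0,0,0,0,25,85],[0,0,0,0,0,50,85],[0,0,0,0,0,75,85],[0,0,0,0,0,92,85],[0,0,0,0,0,98,85]],
])

```text
time_s: 11.15
ee_pos: [0.6625, -0.0595, 0.0941]
orientation: [-0.002, 0.706, 0.708, -0.001]
force: [0.2, 0.1, 0.5]
width: 0.994
grip_force: 0.0
```

send_rows([
  [[0,0,0,0,0,0,85],[0,0,0,0,0,0,65],[0,0,0,0,0,0,52],[0,0,0,0,0,0,52],[0,0,0,0,0,0,52]],
])

```text
time_s: 11.65
ee_pos: [0.6655, -0.0613, 0.0987]
orientation: [0.001, 0.707, 0.707, 0.001]
force: [-0.4, 1.8, 5.8]
width: 0.734
grip_force: 66.7
```

send_rows([
  [[0,0,0,0,0,0,52],[0,0,0,0,0,0,52]],
])

```text
time_s: 11.85
ee_pos: [0.6655, -0.0613, 0.0987]
orientation: [0.001, 0.707, 0.707, 0.001]
force: [-1.6, 1.7, 6.5]
width: 0.739
grip_force: 66.7
```

send_rows([
  [[0,0,0,0,0,-10,52],[0,0,0,0,0,-30,52],[0,0,0,0,0,-60,52],[0,0,0,0,0,-90,52],[0,0,0,0,0,-120,52]],
])

```text
time_s: 12.35
ee_pos: [0.6639, -0.0613, 0.2156]
orientation: [-0.001, 0.707, 0.707, -0.001]
force: [0.3, -0.1, -4.5]
width: 0.741
grip_force: 68.3
```

send_rows([
  [[0,0,0,0,0,-15,52],[0,0,0,0,0,-15,52],[0,0,0,0,0,-15,52]],
])

```text
time_s: 12.65
ee_pos: [0.6641, -0.0612, 0.2294]
orientation: [-0.001, 0.707, 0.707, -0.001]
force: [-0.3, -0.2, -5.6]
width: 0.734
grip_force: 68.6
```

send_rows([
  [[0,0,0,10,-16,0,52],[0,0,0,32,-51,0,52],[0,0,0,56,-90,0,52],[0,0,0,81,-130,0,52],[0,0,0,105,-169,0,52]],
])

```text
time_s: 13.15
ee_pos: [0.4926, 0.0446, 0.2279]
orientation: [-0.002, 0.707, 0.707, -0.002]
force: [-0.3, 1.2, -4.5]
width: 0.736
grip_force: 68.7
```

send_rows([
  [[0,0,0,20,-32,0,52],[0,0,0,30,-48,0,52],[0,0,0,30,-48,0,52],[0,0,0,30,-48,0,52]],
])

```text
time_s: 13.55
ee_pos: [0.4468, 0.0737, 0.2294]
orientation: [-0.001, 0.707, 0.707, -0.001]
force: [-0.2, 0.6, -5.1]
width: 0.74
grip_force: 68.7
```

send_rows([
  [[0,0,0,0,0,25,52],[0,0,0,0,0,50,52],[0,0,0,0,0,75,52],[0,0,0,0,0,95,52],[0,0,0,0,0,100,52]],
])

```text
time_s: 14.05
ee_pos: [0.4458, 0.0729, 0.1271]
orientation: [-0.003, 0.707, 0.707, -0.003]
force: [-0.3, 0.1, -4.0]
width: 0.737
grip_force: 69.0
```

send_rows([
  [[0,0,0,0,0,0,52],[0,0,0,0,0,0,52]],
])

```text
time_s: 14.25
ee_pos: [0.4486, 0.0734, 0.1321]
orientation: [0.001, 0.707, 0.707, 0.0]
force: [-0.2, 0.2, -3.7]
width: 0.739
grip_force: 69.0
```

```bash
python3 - <<'E'
from h import *
from plant import env
print(env.state()["ee_pos"])
axis("side",(.448,.074),.032,.06,.1,.043)
E
```

```text
[0.44858651 0.07339729 0.1320976 ]
side z 0.06 0.08 n 249 axis [0.4479 0.0735] rms 0.0008
side z 0.08 0.1 n 267 axis [0.448  0.0733] rms 0.0009
hist from .024 by .004 [ 0  0  0  0  0  0  5 34 47 56 43 50 49 51 52 55 48 50 62]
```

send_rows([
  [[0,0,0,0,0,12,52],[0,0,0,0,0,24,52],[0,0,0,0,0,32,52],[0,0,0,0,0,36,52],[0,0,0,0,0,36,52]],
])

```text
time_s: 14.8
ee_pos: [0.4468, 0.0737, 0.0941]
orientation: [-0.001, 0.707, 0.707, -0.001]
force: [-1.4, 0.1, -3.5]
width: 0.739
grip_force: 69.0
```

send_rows([
  [[0,0,0,0,0,2,52],[0,0,0,0,0,2,52],[0,0,0,0,0,2,52],[0,0,0,0,0,2,65],[0,0,0,0,0,2,75]],
])

```text
time_s: 15.3
ee_pos: [0.4486, 0.0737, 0.0946]
orientation: [0.001, 0.707, 0.707, 0.001]
force: [0.1, -0.6, 0.5]
width: 0.876
grip_force: 0.0
```

send_rows([
  [[0,0,0,0,0,0,85],[0,0,0,0,0,0,85],[0,0,0,0,0,0,85],[0,0,0,0,0,-20,85],[0,0,0,0,0,-60,85]],
])

```text
time_s: 15.8
ee_pos: [0.445, 0.0736, 0.1504]
orientation: [-0.003, 0.707, 0.707, -0.003]
force: [0.1, 0.3, -0.4]
width: 0.996
grip_force: 0.0
```

send_rows([
  [[0,0,0,0,0,-40,85],[0,0,0,0,0,-40,85],[0,0,0,0,0,-40,85]],
])

```text
time_s: 16.1
ee_pos: [0.4483, 0.0737, 0.1947]
orientation: [0.001, 0.707, 0.707, 0.001]
force: [-0.8, -0.2, -0.2]
width: 0.994
grip_force: 0.0
```

```bash
python3 - <<'E'
from h import *
from plant import env
print(env.state()["ee_pos"])
tops("side",None,.09,.14)
E
```

```text
[0.44832687 0.0737439  0.19468278]
side [328. 152.] 268 c 0.6422 0.1235 d 0.0262 z 0.1334
side [233. 172.] 1590 c 0.4448 0.1162 d 0.1527 z 0.1279
side [346. 178.] 500 c 0.6547 0.0315 d 0.0402 z 0.1331
```

send_rows([
  [[0,0,0,-8,40,0,85],[0,0,0,-16,80,0,85],[0,0,0,-24,120,0,85],[0,0,0,-32,160,0,85],[0,0,0,-38,190,0,85]],
])

```text
time_s: 16.65
ee_pos: [0.6385, 0.0351, 0.1899]
orientation: [-0.002, 0.707, 0.707, -0.002]
force: [0.3, 0.2, 1.0]
width: 0.992
grip_force: 0.0
```

send_rows([
  [[0,0,0,-3,16,0,85],[0,0,0,-3,16,0,85],[0,0,0,-3,16,0,85]],
])

```text
time_s: 16.95
ee_pos: [0.6525, 0.0328, 0.1909]
orientation: [-0.002, 0.707, 0.707, -0.002]
force: [-0.1, -0.8, 0.7]
width: 0.999
grip_force: 0.0
```

send_rows([
  [[0,0,0,0,0,25,85],[0,0,0,0,0,50,85],[0,0,0,0,0,75,85],[0,0,0,0,0,92,85],[0,0,0,0,0,98,85]],
])

```text
time_s: 17.45
ee_pos: [0.6506, 0.0332, 0.0922]
orientation: [-0.002, 0.707, 0.707, -0.002]
force: [-0.5, -0.1, -0.4]
width: 0.997
grip_force: 0.0
```

send_rows([
  [[0,0,0,0,0,0,65],[0,0,0,0,0,0,45],[0,0,0,0,0,0,27],[0,0,0,0,0,0,27],[0,0,0,0,0,0,27]],
])

```text
time_s: 17.95
ee_pos: [0.6545, 0.0327, 0.0974]
orientation: [0.001, 0.707, 0.707, 0.001]
force: [-1.6, -0.1, 5.4]
width: 0.431
grip_force: 60.0
```

send_rows([
  [[0,0,0,0,0,0,27],[0,0,0,0,0,0,27],[0,0,0,0,0,0,27]],
])

```text
time_s: 18.25
ee_pos: [0.6546, 0.0327, 0.0974]
orientation: [0.001, 0.707, 0.707, 0.001]
force: [-1.9, 0.5, 6.0]
width: 0.432
grip_force: 60.0
```

send_rows([
  [[0,0,0,0,0,-10,27],[0,0,0,0,0,-30,27],[0,0,0,0,0,-65,27],[0,0,0,0,0,-100,27],[0,0,0,0,0,-135,27]],
])

```text
time_s: 18.75
ee_pos: [0.6531, 0.0327, 0.231]
orientation: [-0.001, 0.707, 0.707, -0.001]
force: [0.7, -0.0, -1.6]
width: 0.429
grip_force: 60.3
```

send_rows([
  [[0,0,0,0,0,0,27],[0,0,0,-5,-20,0,27],[0,0,0,-16,-60,0,27],[0,0,0,-27,-100,0,27],[0,0,0,-37,-140,0,27]],
])

```text
time_s: 19.25
ee_pos: [0.5115, -0.0046, 0.2283]
orientation: [-0.001, 0.707, 0.707, -0.001]
force: [0.4, 0.1, -0.4]
width: 0.432
grip_force: 60.6
```

send_rows([
  [[0,0,0,-10,-40,0,27],[0,0,0,-16,-60,0,27],[0,0,0,-16,-60,0,27],[0,0,0,-16,-60,0,27]],
])

```text
time_s: 19.65
ee_pos: [0.4535, -0.0202, 0.2297]
orientation: [-0.0, 0.707, 0.707, 0.0]
force: [0.5, -0.1, -0.5]
width: 0.432
grip_force: 60.7
```

send_rows([
  [[0,0,0,0,0,25,27],[0,0,0,0,0,50,27],[0,0,0,0,0,75,27],[0,0,0,0,0,95,27],[0,0,0,0,0,100,27]],
])

```text
time_s: 20.15
ee_pos: [0.4526, -0.0196, 0.1267]
orientation: [-0.003, 0.707, 0.707, -0.002]
force: [-0.2, 1.2, -1.5]
width: 0.431
grip_force: 60.7
```

send_rows([
  [[0,0,0,0,0,0,27],[0,0,0,0,0,0,27]],
])

```text
time_s: 20.35
ee_pos: [0.4547, -0.0203, 0.1312]
orientation: [0.001, 0.707, 0.707, 0.0]
force: [0.2, 0.0, -0.9]
width: 0.432
grip_force: 60.7
```

```bash
python3 - <<'E'
from h import *
from plant import env
print(env.state()["ee_pos"])
axis("side",(.4547,-.02),.019,.06,.1,.03)
E
```

```text
[ 0.45473772 -0.02028204  0.13120873]
side z 0.06 0.08 n 165 axis [ 0.4544 -0.0208] rms 0.0007
side z 0.08 0.1 n 177 axis [ 0.4545 -0.0208] rms 0.0007
hist from .024 by .004 [ 0  0  0  0  0  0  2 21 28 33 33 33 33 33 35 34 38 36 34]
```

send_rows([
  [[0,0,0,0,0,12,27],[0,0,0,0,0,24,27],[0,0,0,0,0,32,27],[0,0,0,0,0,36,27],[0,0,0,0,0,36,27]],
])

```text
time_s: 20.9
ee_pos: [0.4528, -0.0202, 0.0931]
orientation: [-0.001, 0.707, 0.707, -0.001]
force: [-0.4, 0.7, -1.6]
width: 0.431
grip_force: 60.7
```

send_rows([
  [[0,0,0,0,0,2.5,27],[0,0,0,0,0,2.5,27],[0,0,0,0,0,2.5,27],[0,0,0,0,0,2.5,45],[0,0,0,0,0,2.5,65]],
])

```text
time_s: 21.4
ee_pos: [0.454, -0.0204, 0.0923]
orientation: [0.001, 0.707, 0.707, 0.0]
force: [-0.1, -0.6, -0.4]
width: 0.68
grip_force: 0.0
```

send_rows([
  [[0,0,0,0,0,0,85],[0,0,0,0,0,0,85],[0,0,0,0,0,0,85],[0,0,0,0,0,-20,85],[0,0,0,0,0,-60,85]],
])

```text
time_s: 21.9
ee_pos: [0.451, -0.0199, 0.1488]
orientation: [-0.004, 0.707, 0.707, -0.003]
force: [0.6, -1.0, -0.1]
width: 0.994
grip_force: 0.0
```

send_rows([
  [[0,0,0,0,0,-40,85],[0,0,0,0,0,-40,85],[0,0,0,0,0,-40,85]],
])

```text
time_s: 22.2
ee_pos: [0.4543, -0.0204, 0.1931]
orientation: [0.001, 0.707, 0.707, 0.001]
force: [0.5, -0.1, -0.0]
width: 0.996
grip_force: 0.0
```

```bash
python3 - <<'E'
from h import *
from plant import env
print(env.state()["ee_pos"])
tops("side","s3",.1,.14)
tops("top",None,.1,.14)
E
```

```text
[ 0.45426736 -0.02040345  0.1930862 ]
side [328. 150.] 219 c 0.6423 0.1235 d 0.0264 z 0.1339
side [234. 173.] 1261 c 0.4381 0.1071 d 0.1362 z 0.1279
side [244. 212.] 481 c 0.4539 -0.0221 d 0.0394 z 0.1282
top [269. 176.] 154 c 0.6442 0.1262 d 0.026 z 0.1339
top [290. 269.] 664 c 0.448 0.0745 d 0.0638 z 0.128
top [246. 273.] 521 c 0.4402 0.169 d 0.0513 z 0.1293
```

View pics/s3.png

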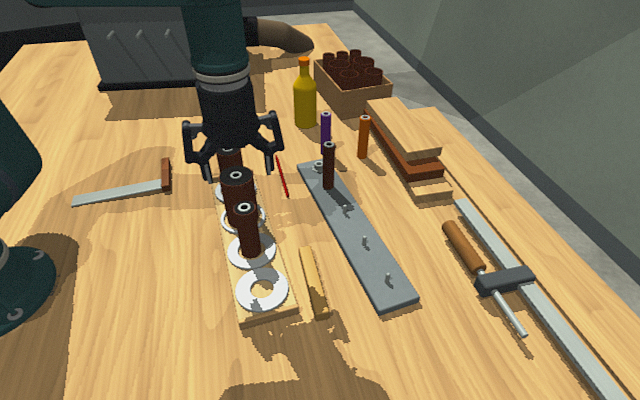

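Three drums stand in their inserts, with tops at (228,150), (237,176) and (244,210). Drum 26 is at (328,165) on the rack, and its insert at (262,289) is free.

send_rows([
  [[0,0,0,24,31,0,85],[0,0,0,48,62,0,85],[0,0,0,72,93,0,85],[0,0,0,96,124,0,85],[0,0,0,120,155,0,85]],
])

```text
time_s: 22.8
ee_pos: [0.6087, 0.1007, 0.1891]
orientation: [-0.001, 0.707, 0.707, -0.002]
force: [0.5, -1.3, 1.3]
width: 0.993
grip_force: 0.0
```

send_rows([
  [[0,0,0,20,26,0,85],[0,0,0,26,34,0,85],[0,0,0,26,34,0,85],[0,0,0,26,34,0,85]],
])

```text
time_s: 23.2
ee_pos: [0.6415, 0.125, 0.1906]
orientation: [-0.001, 0.707, 0.707, -0.001]
force: [0.8, -1.0, 0.1]
width: 0.996
grip_force: 0.0
```

send_rows([
  [[0,0,0,0,0,25,85],[0,0,0,0,0,50,85],[0,0,0,0,0,75,85],[0,0,0,0,0,90,85],[0,0,0,0,0,96,85]],
])

```text
time_s: 23.7
ee_pos: [0.6408, 0.1247, 0.0939]
orientation: [-0.001, 0.707, 0.707, -0.002]
force: [-0.7, 0.1, -0.5]
width: 0.994
grip_force: 0.0
```

send_rows([
  [[0,0,0,0,0,0,65],[0,0,0,0,0,0,45],[0,0,0,0,0,0,25],[0,0,0,0,0,0,15],[0,0,0,0,0,0,15]],
])

```text
time_s: 24.2
ee_pos: [0.6435, 0.1258, 0.0975]
orientation: [0.001, 0.707, 0.707, 0.001]
force: [-0.3, -0.2, 3.7]
width: 0.291
grip_force: 58.8
```

send_rows([
  [[0,0,0,0,0,0,15],[0,0,0,0,0,0,15],[0,0,0,0,0,0,15],[0,0,0,0,0,0,15]],
])

```text
time_s: 24.6
ee_pos: [0.6434, 0.1259, 0.0974]
orientation: [0.001, 0.707, 0.707, 0.001]
force: [-1.2, -0.0, 5.3]
width: 0.294
grip_force: 58.8
```

send_rows([
  [[0,0,0,0,0,-10,15],[0,0,0,0,0,-30,15],[0,0,0,0,0,-65,15],[0,0,0,0,0,-100,15],[0,0,0,0,0,-135,15]],
])

```text
time_s: 25.1
ee_pos: [0.642, 0.1257, 0.2313]
orientation: [-0.001, 0.707, 0.707, -0.001]
force: [0.4, -0.3, -0.9]
width: 0.295
grip_force: 59.3
```

send_rows([
  [[0,0,0,0,0,0,15],[0,0,0,-15,-11,0,15],[0,0,0,-45,-34,0,15],[0,0,0,-75,-57,0,15],[0,0,0,-105,-80,0,15]],
])

```text
time_s: 25.6
ee_pos: [0.561, 0.0199, 0.229]
orientation: [-0.001, 0.707, 0.707, -0.001]
force: [0.6, -1.1, -0.5]
width: 0.289
grip_force: 59.4
```

send_rows([
  [[0,0,0,-30,-23,0,15],[0,0,0,-60,-46,0,15],[0,0,0,-90,-69,0,15],[0,0,0,-115,-88,0,15],[0,0,0,-134,-102,0,15]],
])

```text
time_s: 26.1
ee_pos: [0.4587, -0.1144, 0.2295]
orientation: [-0.001, 0.708, 0.707, -0.001]
force: [-0.1, 0.4, -0.3]
width: 0.289
grip_force: 59.4
```

send_rows([
  [[0,0,0,0,0,0,15],[0,0,0,0,0,30,15],[0,0,0,0,0,60,15],[0,0,0,0,0,90,15],[0,0,0,0,0,100,15]],
])

```text
time_s: 26.6
ee_pos: [0.4583, -0.1117, 0.1263]
orientation: [-0.004, 0.707, 0.707, -0.002]
force: [-1.1, -0.4, -0.5]
width: 0.286
grip_force: 59.4
```

send_rows([
  [[0,0,0,0,0,0,15],[0,0,0,0,0,0,15]],
])

```text
time_s: 26.8
ee_pos: [0.4614, -0.1132, 0.1318]
orientation: [0.001, 0.707, 0.707, 0.0]
force: [0.9, 0.4, -0.3]
width: 0.289
grip_force: 59.4
```

```bash
python3 - <<'E'
from h import *
from plant import env
print(env.state()["ee_pos"])
axis("side",(.4616,-.1137),.013,.06,.1,.025)
E
```

```text
[ 0.46138686 -0.11321648  0.13176558]
side z 0.06 0.08 n 127 axis [ 0.4614 -0.1135] rms 0.0006
side z 0.08 0.1 n 129 axis [ 0.4615 -0.1136] rms 0.0005
hist from .024 by .004 [ 0  0  0  0  0  0  0 10 19 28 22 26 26 25 26 25 27 26 25]
```

Bottom about 52 mm, so I'll lower 39 mm and release.

send_rows([
  [[0,0,0,0,0,12,15],[0,0,0,0,0,24,15],[0,0,0,0,0,32,15],[0,0,0,0,0,36,15],[0,0,0,0,0,36,15]],
])

```text
time_s: 27.35
ee_pos: [0.4599, -0.1131, 0.0936]
orientation: [-0.001, 0.707, 0.707, -0.0]
force: [-1.6, -0.2, -0.6]
width: 0.29
grip_force: 59.4
```

send_rows([
  [[0,0,0,0,0,3,15],[0,0,0,0,0,3,15],[0,0,0,0,0,3,15],[0,0,0,0,0,3,35],[0,0,0,0,0,3,55]],
])

```text
time_s: 27.85
ee_pos: [0.4609, -0.1134, 0.0923]
orientation: [0.0, 0.707, 0.707, 0.0]
force: [-0.1, 1.1, -0.4]
width: 0.569
grip_force: 0.0
```

send_rows([
  [[0,0,0,0,0,0,85],[0,0,0,0,0,0,85],[0,0,0,0,0,0,85],[0,0,0,0,0,-20,85],[0,0,0,0,0,-60,85]],
])

```text
time_s: 28.35
ee_pos: [0.4581, -0.1124, 0.1487]
orientation: [-0.004, 0.707, 0.707, -0.002]
force: [1.7, -1.6, -0.2]
width: 0.996
grip_force: 0.0
```

send_rows([
  [[0,0,0,0,0,-40,85],[0,0,0,0,0,-80,85],[0,0,0,-40,0,-80,85],[0,0,0,-80,0,-80,85],[0,0,0,-120,0,-80,85]],
])

```text
time_s: 28.85
ee_pos: [0.4608, -0.2344, 0.2326]
orientation: [0.001, 0.707, 0.708, 0.0]
force: [0.6, 0.5, 0.1]
width: 0.993
grip_force: 0.0
```

send_rows([
  [[0,0,0,-40,0,0,85],[0,0,0,-80,0,0,85],[0,0,0,-120,0,0,85],[0,0,0,-120,0,0,85],[0,0,0,-120,0,0,85]],
])

```text
time_s: 29.35
ee_pos: [0.4603, -0.3539, 0.2311]
orientation: [-0.001, 0.708, 0.707, 0.0]
force: [-0.7, 1.3, -0.1]
width: 0.992
grip_force: 0.0
```

```bash
python3 - <<'E'
from h import *
from plant import env
print(env.state()["ee_pos"])
tops("side","s4",.115,.14)
tops("top","t4",.115,.14)
for p,r in(((.4616,-.1137),.013),((.4547,-.02),.019),((.4479,.0738),.032),((.441,.1675),.0255)):axis("side",p,r,.085,.12,r+.012)
E
```

```text
[ 0.46027139 -0.35388481  0.23112895]
top [292. 269.] 754 c 0.448 0.0745 d 0.064 z 0.1293
top [339. 266.] 245 c 0.4541 -0.0201 d 0.0378 z 0.1285
top [384. 262.] 110 c 0.4612 -0.1127 d 0.0261 z 0.1284
top [246. 273.] 488 c 0.4402 0.169 d 0.0511 z 0.129
side z 0.085 0.103 n 0 axis [ 0.4616 -0.1137] rms nan
side z 0.103 0.12 n 0 axis [ 0.4616 -0.1137] rms nan
hist from .024 by .004 [0 0 0 0 0 0 0 0 0 0 0 0 0 0 0 0 0 0 0]
side z 0.085 0.103 n 0 axis [ 0.4547 -0.02  ] rms nan
side z 0.103 0.12 n 0 axis [ 0.4547 -0.02  ] rms nan
hist from .024 by .004 [0 0 0 0 0 0 0 0 0 0 0 0 0 0 0 0 0 0 0]
side z 0.085 0.103 n 0 axis [0.4479 0.0738] rms nan
side z 0.103 0.12 n 0 axis [0.4479 0.0738] rms nan
hist from .024 by .004 [0 0 0 0 0 0 0 0 0 0 0 0 0 0 0 0 0 0 0]
side z 0.085 0.103 n 0 axis [0.441  0.1675] rms nan
side z 0.103 0.12 n 0 axis [0.441  0.1675] rms nan
hist from .024 by .004 [0 0 0 0 0 0 0 0 0 0 0 0 0 0 0 0 0 0 0]
  return _methods._mean(a, axis=axis, dtype=dtype,
  ret = ret.dtype.type(ret / rcount)
```

View pics/s4.png

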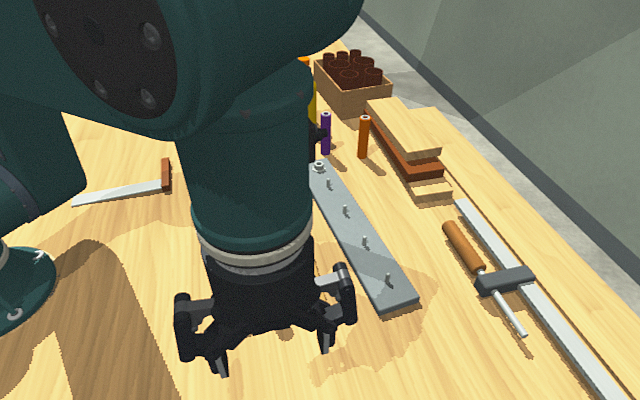

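The side camera is now blocked by the arm; the top view shows all four positions, so I'll check that picture.

View pics/t4.png

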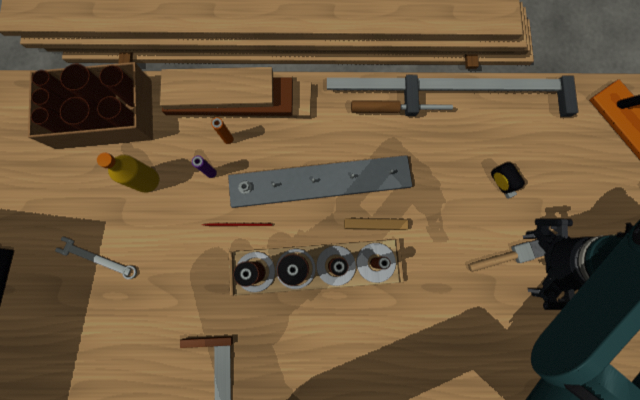

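All four drums stand upright in their own inserts, with tops at (246,272), (292,269), (339,266) and (384,262). The arm is clear of everything.

```bash
python3 -c "
from plant import env
print(env.hand_in())"
```

```text
the job is handed in; nothing more can be done
None
```

I moved all four drums upright into their own inserts and handed the job in at about 30 s. The last top view put each within about 2 mm of its insert's centre, but the hand-in returned no verdict.

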